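Index a fan impeller between bench centres and brake it with the clipped blade up

TASK

The dust extractor's fan impeller sits between the bench centres with the spring-loaded brake finger down on its brake disc. Flip the finger up off the disc so that it stays up, push the impeller round by its blades, gently, until the blade carrying the balance clip stands straight up, then flip the finger back down on the disc so that the impeller is held there. Never push on the impeller while the finger is down, and leave the oil bottle, surface gauge, rubber wheel and wooden spoon alone.

Things in the scene. Friction and masses are not known exactly. Their poses are not given: they have to be found in the camera images.
- stand: Bench centres, fixed: grey bed 100 mm wide (x), 390 mm long (y), flat on the bench. Origin: centre of its underside, z up. Two head blocks at y = -156 mm (headstock) and +156 mm (tailstock), each 66 mm wide in x, 42 mm in y, 158 mm high, hold the impeller's arbor between their centres: turning axis parallel to y, at x = 0, 135 mm above the bench. All stand x, y below are in this frame.
- tail_wheel (a point): Centre of the tailstock's handwheel, 60 mm diameter, 12 mm thick, on the turning axis at stand y = +213 mm: the stand's far end. A small quill lock lever on the tailstock reaches 185 mm above the bench. Nothing to do here.
- impeller: Aluminium fan wheel. Origin on the turning axis, mid-blade (stand y = +20 mm). Its y = turning axis = stand y. Its z runs out along the clipped blade: straight up when z is up; turning + about y tips an upright blade to stand +x. Six flat radial blades every 60 degrees, 4 mm thick, 70 mm wide along y, tips at 90 mm radius; hub radius 28 mm. Finger up: turns either way without end, stays where left (drag 0.02 N m).
- clip (a point): Middle of the balance clip, a dark steel clip 26 mm wide along the axis, 14 mm thick, over the tip of one blade from 68 to 94 mm radius, at the blade's end towards the tailstock (stand y = +31 to +57 mm). The other five blades have none. A back plate of 58 mm radius closes the blades' other edge (stand y = -19 to -15 mm). Dry blades grip a finger: it must follow their arc.
- brake_disc (a point): Centre of the steel brake disc on the arbor, radius 35 mm, 12 mm thick, at stand y = -75 mm. The finger's pad presses on top of it (about 4 N) and holds the impeller against turning, up to about 0.12 N m.
- brake (a joint): Angle of the spring-loaded brake finger (rad): 0 when its rubber pad rests on top of the brake disc, 1.05 when fully up. The spring works over centre: below about 0.52 it pulls the finger down, above that the finger flies up by itself and stays up; it starts down.
- brake_knob (a point): Centre of the 22 mm black ball on the finger's upright handle, a 10 mm rod 70 mm long from the hinge, at stand y = -166 mm. Finger down: handle leans 0.50 rad from vertical to stand +x (ball at x = -26 mm, 242 mm above the bench). Finger up: leans 0.55 rad to -x (x = -97 mm, 241 mm). Push the ball to stand -x to raise the finger, to +x to lower it; 4 to 9 N at first, none past mid-way.
- brake_hinge (a point): Brake finger's hinge, where the handle's rod starts: at stand x = -60 mm, y = -166 mm, 181 mm above the bench; hinge axis parallel to stand y. It is carried by a lug beside the headstock (195 mm high). From it the finger's arm, 65 mm long, 14 mm wide, swings at stand y = -75 mm over the disc; fully up, its end is about 245 mm above the bench.
- gauge: Surface gauge, stands loose by the impeller: steel base 64 x 54 x 28 mm, upright rod to 213 mm above the bench. Origin: centre of its underside. To be left alone.
- oil: White oil bottle, 60 mm diameter, 175 mm tall, stands loose by the impeller. Origin: centre of its underside. To be left alone.
- wheel: Rubber-tyred contact wheel lying flat, 116 mm diameter, 34 mm high. Origin: centre of its underside. To be left alone.
- spoon: Wooden spoon lying loose, 178 mm long, bowl 54 mm across, 12 mm high. Origin at 106 mm from the handle's end, on the bench. To be left alone.

How it is judged:
By the outcome, as a careful person would: the job done as asked, in the order asked, and still so for the second after the job is handed in, with the robot touching nothing.
It also fails if it takes over 72 s, if anything falls off the work surface, if the arm or the gripper's body presses on something with over 40 N, if the wrist force passes 120 N, or if a joint passes its speed limit or range.

ROBOT

A 6-joint arm with a two-finger parallel gripper is mounted at the origin on the work surface. World frame = base frame: x ahead of the robot, y to its left, z up, the work surface at z = 0. Lengths are in m, angles in rad, forces in N, time in s.
With the tool pointing down it reaches from about 0.25 to 0.775 m from the base axis. Payload 4 kg.
Tool frame: the origin (TCP) lies midway between the tips of the shut fingers; the grasp point (between the pads) lies 19 mm behind it (tcp_to_grasp is the distance from the TCP to the grasp point, in m); z points along the fingers, y is the line along which they close (so a half turn about z gives the same grasp; the last joint's range is limited). The gripper opens to 94 mm and grips with 3 to 60 N. Pads are 16 mm wide; open, the fingers measure 119 mm over their backs; the gripper's body (75 mm by 177 mm) begins 78 mm behind the grasp point.
Start: joints at [-1.355, 0.087, 1.371, -0, 1.684, -0.103], TCP at [0.172, -0.522, 0.206] pointing down, gripper open.
Joint ranges: [-3.1, 3.1], [-0.76, 2.03], [0.27, 2.55], [-1.08, 4.22], [0.17, 2.65], [-2.57, 2.57]. Speed limits (rad/s): [2.79, 2.79, 3.14, 3.14, 3.14, 3.14].

INTERFACE

Orientations are given as a 3x3 rotation matrix whose columns are the frame's x, y, z axes.
In Python, from station import * gives the robot as it stands.
- The arm moves only by the tool step_arm, never from a script. Its arguments are lists of equal length, an entry for each row: "rot": the turn, a rotation vector about the tool's x, y, z in rad, a list of three; "translation": the shift along the tool's x, y, z in cm, a list of three; "claw": the opening, from -1 (shut) to 1 (fully open), so that 0 is half open. A call has 1 to 20 rows; each row is the pose to reach, as a shift and turn from the pose commanded when the call began, along the tool's axes at that moment; what a row does not reach only later rows make up. A row lasts 1/10 s, in which the tool goes at most 50 mm and 8.59 degrees, less where a joint would pass 70% of its speed; a pose out of reach is approached as far as the arm can. A call with a gripper value outside its range is refused whole. The fingers move at their own pace and stop on an object; the grip force is fixed at half the most. Time passes only in rows, so rows that repeat a pose let the fingers close. It gives the time, the measured TCP pose, the force, the opening and the grip force at its end, in the units of the state.
- observe(): the state, without advancing time (a new reading comes with each control period).
- grab_frame(name): name is "scene" or "top"; returns (picture, depth): 420x560x3 uint8, red, green, blue; 420x560 float32, m along the optical axis (not along the pixel's ray), 0 where there is no reading.
- get_calibration(name): a dict with "intrinsics" (3x3 intrinsics, pixels), "camera_from_world" (4x4, takes a point from world to camera coordinates). Camera axes: x right, y down, z forward; pixel columns grow to the right and rows downward; lengths in m; the calibration is good to about 2 mm. A picture is of the moment at which its call begins. get_calibration takes no time and is no camera call.
- sign_off(): hands the job in; it is judged then, once.
The state is a dict: "time": time; "joint_positions": joint angles; "qd": joint speeds; "tau": joint torques, N m; "position": TCP position; "tool_rot": TCP orientation; "force": force on the tool from outside, world axes, zero at the start; "ft_torque": the same for the moment, N m; "gripper_width": finger opening in m; "gripper_force": force on a finger pad.
Only numpy, scipy, OpenCV 4.12 (cv2) and the standard library are available. Lean on these libraries where they do the work, as an engineer would, in place of code of your own. Each camera call takes 0.05 s, during which the arm holds its last target. There are 200 camera calls.

## Working session

There is one attempt and no reset: what is moved stays moved. The work goes in short steps, Python scripts to look and compute and a tool call to move; the robot and the scene stay as the last step left them, time stands still between calls to the robot, and variables do not carry over. Pictures are saved under pics/ and viewed, at most 10 in all, crops included, and the job is handed in when it is done.

Besides the shell and the picture viewer there is one more tool, called after ">>>" as name(argument=value, ...), one argument or row to a line, values as JSON. step_arm: Moves the arm, as the interface text tells. Its arguments: {"type":"object","properties":{"rot":{"type":"array","items":{"type":"array","items":{"type":"number"}}},"translation":{"type":"array","items":{"type":"array","items":{"type":"number"}}},"claw":{"type":"array","items":{"type":"number"}}},"required":["rot","translation","claw"]}

```bash
mkdir -p pics
cat > h.py <<'E'
from station import *
import numpy as np, cv2
def snap(name,tag):
    im,d=grab_frame(name); cv2.imwrite(f'pics/{tag}.png',im[:,:,::-1]); np.save(f'pics/{tag}.npy',d); return im,d
def world(name,d):
    c=get_calibration(name);K=np.array(c['intrinsics']);T=np.linalg.inv(np.array(c['camera_from_world']))
    v,u=np.mgrid[:d.shape[0],:d.shape[1]]
    P=np.stack([(u-K[0,2])/K[0,0]*d,(v-K[1,2])/K[1,1]*d,d,np.ones_like(d)],-1)
    return (P@T.T)[...,:3]
def proj(name,p):
    c=get_calibration(name);K=np.array(c['intrinsics']);T=np.array(c['camera_from_world'])
    q=K@(T@np.append(p,1))[:3]; return q[:2]/q[2]
E
python3 - <<'E'
from h import *
for n in('scene','top'):
    snap(n,n+'0'); print(np.round(get_calibration(n)['camera_from_world'],3))
print(observe())
E
```

```text
[[ 0.216  0.976  0.006 -0.158]
 [ 0.783 -0.17  -0.599 -0.34 ]
 [-0.583  0.134 -0.801  1.437]
 [ 0.     0.     0.     1.   ]]
[[ 0.003 -1.     0.003  0.021]
 [-0.99  -0.003 -0.138  0.617]
 [ 0.138 -0.002 -0.99   0.969]
 [ 0.     0.     0.     1.   ]]
{'time': 0.1, 'joint_positions': array([-1.35506126e+00,  8.79048859e-02,  1.37205611e+00,  7.19876463e-06,
        1.68354617e+00, -1.03109139e-01]), 'qd': array([-0.00071408, -0.00169289, -0.00493138,  0.00046678,  0.00038572,
        0.00145686]), 'tau': array([ 2.67733834e-03, -3.41250837e+01, -3.03303301e+01,  7.20623578e-02,
        3.03708692e-02, -9.54014263e-05]), 'position': array([ 0.17230264, -0.52183108,  0.20443203]), 'tool_rot': array([[ 9.49598148e-01,  3.13469606e-01, -4.02841522e-04],
       [ 3.13469799e-01, -9.49596326e-01,  1.87165336e-03],
       [ 2.04169612e-04, -1.90359722e-03, -9.99998167e-01]]), 'force': array([ 0.28928753, -0.03057612,  0.1388253 ]), 'ft_torque': array([-0.0042943 ,  0.01134044, -0.02721135]), 'gripper_force': 0.0, 'gripper_width': 0.09397777297798914}
```

View pics/scene0.png

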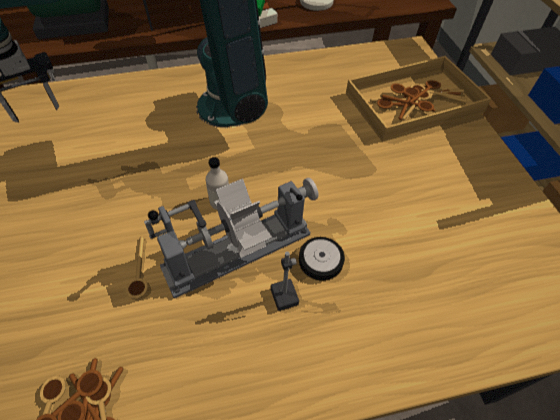

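View pics/top0.png

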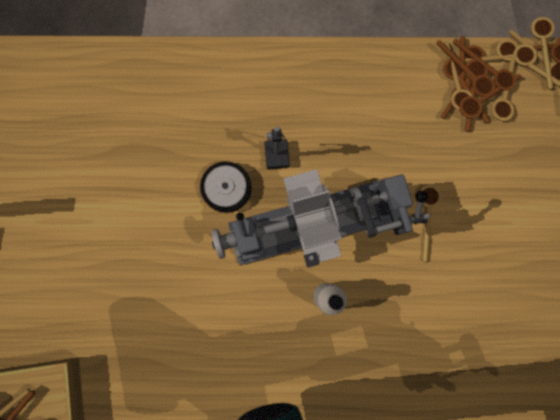

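The top view shows the tailstock wheel at about (218,243), the headstock at (395,200), the knob at (422,196), and the clip at (312,258) on the robot side. The oil bottle is at (333,300) and the gauge at (277,150).

Run:
```python
from h import *
d=np.load('pics/top0.npy');P=world('top',d)
im=cv2.imread('pics/top0.png')
def at(u,v,r=2): 
    q=P[v-r:v+r+1,u-r:u+r+1].reshape(-1,3); return np.round(np.median(q,0),4)
for n,(u,v) in dict(tailw=(218,243),head=(398,190),tail=(247,235),knob=(422,196),clip=(312,258),oil=(336,303),gauge=(277,135),gbase=(277,155),wheel=(225,186)).items(): print(n,at(u,v))
# head blocks tops
reg=np.zeros(d.shape,bool);reg[150:275,205:440]=1
m=reg&(abs(P[...,2]-.158)<.004)
n,l,s,c=cv2.connectedComponentsWithStats(m.astype(np.uint8))
for i in range(1,n):
    if s[i,4]>30:
        q=P[l==i][:,:2].astype(np.float32);print(s[i],q.mean(0),cv2.minAreaRect(q))
mb=reg&(P[...,2]>.008)
q=P[mb&(P[...,2]<.04)][:,:2].astype(np.float32);print('bed',cv2.minAreaRect(q))
cr=cv2.resize(im[130:330,190:450],(780,600),interpolation=cv2.INTER_CUBIC);cv2.imwrite('pics/c1.png',cr)
```

```text
tailw [0.5212 0.1373 0.1625]
head [ 0.6262 -0.2127  0.1572]
tail [0.5364 0.082  0.1615]
knob [ 0.6    -0.2294  0.2509]
clip [ 0.4937 -0.0448  0.131 ]
oil [ 0.4099 -0.0857  0.1737]
gauge [0.7285 0.0251 0.1819]
gbase [0.7275 0.025  0.0288]
wheel [0.6544 0.1407 0.0346]
[385 175  29  35 627] [ 0.6231373  -0.21402931] ((0.6225247979164124, -0.2140989750623703), (0.06495071202516556, 0.041369907557964325), 15.774545669555664)
[352 189   8  13  34] [ 0.6210175  -0.12897003] ((0.6169147491455078, -0.1318560242652893), (0.023348893970251083, 0.011877615936100483), 16.994949340820312)
[295 209  39  23 362] [ 0.5660109  -0.04727475] ((0.5670245289802551, -0.04791712760925293), (0.028148313984274864, 0.07001383602619171), 16.186635971069336)
[232 217  28  37 574] [0.53451204 0.0841566 ] ((0.5370321869850159, 0.08486059308052063), (0.06511596590280533, 0.040976498275995255), 15.347156524658203)
[212 232   7   9  34] [0.5366126  0.14402327] ((0.5353023409843445, 0.1437319964170456), (0.016215315088629723, 0.010991688817739487), 12.770638465881348)
[216 241   7  15  45] [0.50958496 0.13496968] ((0.5115271806716919, 0.1364871710538864), (0.026097385212779045, 0.010984964668750763), 15.176112174987793)
bed ((0.6142670512199402, -0.08030697703361511), (0.2598091959953308, 0.5330680012702942), 1.3714996576309204)
```

View pics/c1.png

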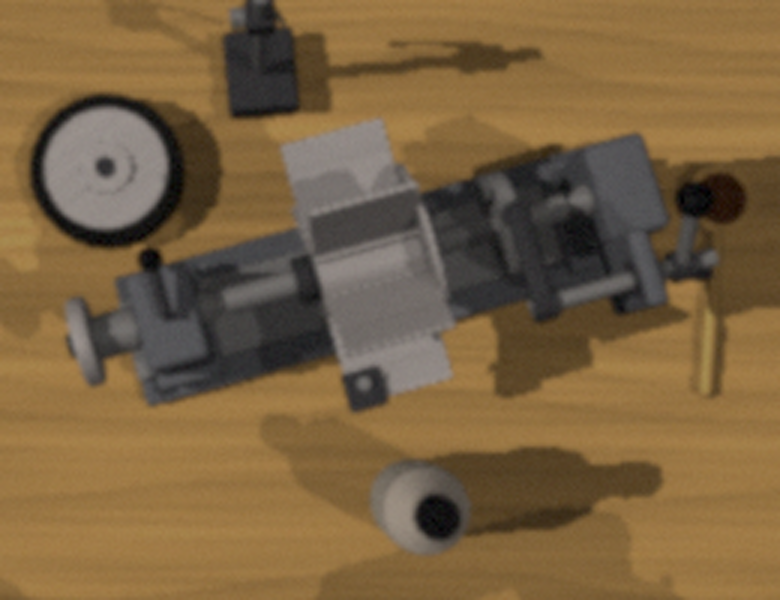

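Stand yaw is about 16° and the clip blade lies near horizontal on the robot side. Next I fit the blade angle and work out the first move.

```bash
cat >> h.py <<'E'
from scipy.spatial.transform import Rotation as Ro
hd=np.array([.6225,-.2141]);tl=np.array([.5370,.0849])
O=np.append((hd+tl)/2,0);ey=np.append(tl-hd,0);ey/=np.linalg.norm(ey);ez=np.array([0,0,1.]);ex=np.cross(ey,ez)
S=np.stack([ex,ey,ez],1)
def st(P): return (P-O)@S
R0=np.stack([ey,ex,-ez],1)
def goal(p,tilt=0):
    "p stand mm -> rot, translation(cm) from present pose"
    o=observe();R=np.array(o['tool_rot']);T=O+S@(np.array(p)/1000)
    G=R0@Ro.from_rotvec([tilt,0,0]).as_matrix()
    print('rot',np.round(Ro.from_matrix(R.T@G).as_rotvec(),3),'tr',np.round(R.T@(T-o['position'])*100,2))
def here():
    o=observe();print('t',round(o['time'],2),'stand mm',np.round(st(o['position'])*1000,1),'tilt',np.round((Ro.from_matrix(R0.T@np.array(o['tool_rot']))).as_rotvec(),3),'F',np.round(S.T@o['force'],1))
def blades(*tags):
    from scipy.optimize import minimize_scalar
    for tag in tags:
        n=tag.rstrip('0123456789');q=st(world(n,np.load(f'pics/{tag}.npy')).reshape(-1,3))
        m=(q[:,1]>-.012)&(q[:,1]<.028);x,z=q[m,0],q[m,2]-.135;r=np.hypot(x,z);k=(r>.045)&(r<.086)&(z>-.1)
        x,z,r=x[k],z[k],r[k];t=np.arctan2(x,z)
        def f(a):
            dd=(t-a+np.pi/6)%(np.pi/3)-np.pi/6; return np.minimum(abs(abs(r*np.sin(dd))-.002),.01).mean()
        g=np.arange(-30,30,.25);c=[f(np.radians(a)) for a in g];i=int(np.argmin(c))
        m=(q[:,1]>.034)&(q[:,1]<.054);xc,zc=q[m,0],q[m,2]-.135;rc=np.hypot(xc,zc)
        kc=(rc>.0905)&(rc<.1)
        tc=np.degrees(np.arctan2(xc,zc))[kc]
        print(tag,'blade mod60',g[i],'cost mm',round(c[i]*1e3,2),'n',len(r),'clip pts',kc.sum(),np.round(np.percentile(tc,[10,50,90]),1) if kc.any() else '')
E
python3 - <<'E'
from h import *
print(O,ey)
d=np.load('pics/top0.npy');q=st(world('top',d))
for n,(u,v) in dict(knob=(422,196),clip=(312,258),oil=(336,303),gauge=(277,135)).items(): print(n,np.round(q[v,u]*1000))
blades('top0','scene0'); goal([20,-166,300]); goal([20,-166,228])
E
```

```text
[ 0.57975 -0.0646   0.     ] [-0.27493347  0.96146325  0.        ]
knob [ -26. -164.  251.]
clip [-77.  43. 133.]
oil [-169.   26.  173.]
gauge [168.  45. 185.]
top0 blade mod60 20.25 cost mm 0.91 n 1184 clip pts 23 [-97.2 -95.6  19.8]
scene0 blade mod60 20.25 cost mm 0.98 n 716 clip pts 6 [-9.2 20.3 78.3]
rot [-1.00e-03 -2.00e-03 -1.53e+00] tr [ 54.36 -14.    -9.52]
rot [-1.00e-03 -2.00e-03 -1.53e+00] tr [ 54.35 -13.98  -2.32]
```

>>> step_arm(
  rot=[
    [0, 0, 0],
    [0, 0, 0],
    [0, 0, -0.13],
    [0, 0, -0.26],
    [0, 0, -0.39],
    [0, 0, -0.52],
    [0, 0, -0.65],
    [0, 0, -0.78],
    [0, 0, -0.91],
    [0, 0, -1.04],
    [0, 0, -1.17],
    [0, 0, -1.3],
    [0, 0, -1.43],
    [0, 0, -1.53],
    [0, 0, -1.53],
    [0, 0, -1.53],
    [0, 0, -1.53],
  ],
  translation=[
    [0, 0, -4.7],
    [0, 0, -9.5],
    [4.5, -1.2, -9.5],
    [9, -2.4, -9.5],
    [13.5, -3.5, -9.5],
    [18, -4.7, -9.5],
    [22.5, -5.8, -9.5],
    [27, -7, -9.5],
    [31.5, -8.1, -9.5],
    [36, -9.3, -9.5],
    [40.5, -10.5, -9.5],
    [45, -11.7, -9.5],
    [49.5, -12.8, -9.5],
    [54.4, -14, -9.5],
    [54.4, -14, -9.5],
    [54.4, -14, -9.5],
    [54.4, -14, -9.5],
  ],
  claw=[-1, -1, -1, -1, -1, -1, -1, -1, -1, -1, -1, -1, -1, -1, -1, -1, -1],
)

```text
time: 1.8
position: [0.6444, -0.2195, 0.3005]
tool_rot: [[-0.273, 0.962, -0.001], [0.962, 0.273, -0.0], [-0.0, -0.001, -1.0]]
force: [0.1, -0.3, 0.1]
gripper_width: 0.0005
gripper_force: 0.0
```

Run:
```python
from h import *
here(); print(observe()['gripper_width'],np.round(observe()['joint_positions'],2)); goal([20,-166,230])
```

```text
t 1.8 stand mm [  19.5 -166.7  300.5] tilt [ 0.001 -0.     0.002] F [ 0.  -0.3  0.1]
0.0005138373915606102 [-0.41  0.4   0.8  -0.    1.94 -0.69]
rot [-0.001  0.    -0.002] tr [0.07 0.05 7.05]
```

>>> step_arm(
  rot=[
    [0, 0, 0],
    [0, 0, 0],
    [0, 0, 0],
    [0, 0, 0],
    [0, 0, 0],
    [0, 0, 0],
    [0, 0, 0],
    [0, 0, 0],
    [0, 0, 0],
    [0, 0, 0],
    [0, 0, 0],
    [0, 0, 0],
    [0, 0, 0],
    [0, 0, 0],
  ],
  translation=[
    [0, 0, 3.5],
    [0, 0, 7],
    [0, 0, 7],
    [0, -1, 7],
    [0, -2, 7],
    [0, -2.7, 7],
    [0, -3.4, 7],
    [0, -4.1, 7],
    [0, -4.8, 7],
    [0, -5.5, 7],
    [0, -6.2, 7],
    [0, -6.8, 7],
    [0, -7.2, 7],
    [0, -7.2, 7],
  ],
  claw=[-1, -1, -1, -1, -1, -1, -1, -1, -1, -1, -1, -1, -1, -1],
)

```text
time: 3.2
position: [0.5747, -0.239, 0.2297]
tool_rot: [[-0.273, 0.962, -0.002], [0.962, 0.273, 0.001], [0.001, -0.002, -1.0]]
force: [-0.0, -0.5, 0.3]
gripper_width: 0.0007
gripper_force: 0.0
```

>>> step_arm(
  rot=[
    [0, 0, 0],
    [0, 0, 0],
    [0, 0, 0],
    [0, 0, 0],
    [0, 0, 0],
    [0, 0, 0],
    [0, 0, 0],
  ],
  translation=[
    [0, 2, 0],
    [0, 4, -1],
    [0, 4, -5],
    [0, 4, -9],
    [0, 4, -12],
    [0, 4, -12],
    [0, 4, -12],
  ],
  claw=[-1, -1, -1, -1, -0.6, -0.6, -0.6],
)

```text
time: 3.9
position: [0.6146, -0.2278, 0.3502]
tool_rot: [[-0.274, 0.962, 0.0], [0.962, 0.274, -0.0], [-0.0, 0.0, -1.0]]
force: [0.7, -0.2, 0.4]
gripper_width: 0.0184
gripper_force: 0.0
```

Run:
```python
from h import *
here(); print(observe()['gripper_width'])
for n in('scene','top'): snap(n,n+'1')
blades('top1','scene1')
for n in('scene','top'):
    q=st(world(n,np.load(f'pics/{n}1.npy')).reshape(-1,3))
    for c in ([-26,-166,242],[-97,-166,241]):
        m=np.linalg.norm(q*1000-c,axis=1)<14; print(n,c,m.sum())
im=np.hstack([cv2.imread('pics/scene1.png')[130:330,110:370],cv2.imread('pics/top1.png')[130:330,190:450]])
cv2.imwrite('pics/c2.png',cv2.resize(im,(800,308),interpolation=cv2.INTER_CUBIC))
goal([-62,12,270],-.63)
```

```text
t 3.9 stand mm [ -11.4 -166.5  350.2] tilt [-0.    -0.     0.001] F [ 0.6 -0.4  0.4]
0.018394184462051124
top1 blade mod60 20.5 cost mm 0.91 n 1186 clip pts 20 [-96.8 -96.   18.5]
scene1 blade mod60 20.0 cost mm 1.01 n 725 clip pts 6 [-9.8 20.5 77.8]
scene [-26, -166, 242] 0
scene [-97, -166, 241] 42
top [-26, -166, 242] 0
top [-97, -166, 241] 0
rot [-0.634 -0.003 -0.002] tr [17.78 -5.    7.83]
```

View pics/c2.png

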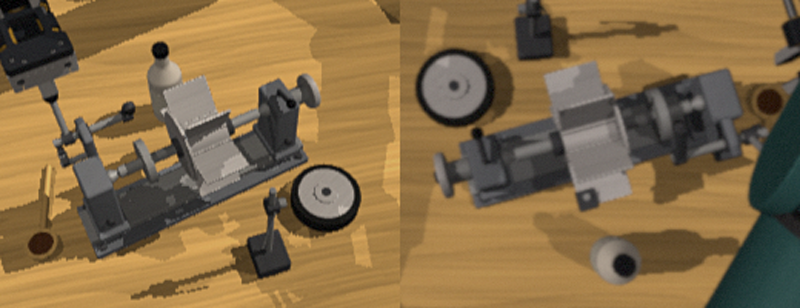

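The finger is up: its pad is raised, at about (128,108) in the left half. The impeller has not turned. Next I'll straddle the blade at -40° with the fingers partly open.

```bash
cat >> h.py <<'E'
def pol(r,deg,y=10): t=np.radians(deg); goal([r*np.sin(t)*1,y,135+r*np.cos(t)],t)
E
python3 - <<'E'
from h import *
goal([-88,10,350],0); pol(150,-36)
E
```

```text
rot [-0.004 -0.003 -0.001] tr [17.61 -7.62 -0.16]
rot [-0.632 -0.003 -0.002] tr [17.58 -7.61  9.21]
```

>>> step_arm(
  rot=[
    [0, 0, 0],
    [0, 0, 0],
    [0, 0, 0],
    [0, 0, 0],
    [0, 0, 0],
    [0, 0, 0],
    [-0.1, 0, 0],
    [-0.2, 0, 0],
    [-0.3, 0, 0],
    [-0.4, 0, 0],
    [-0.5, 0, 0],
    [-0.6, 0, 0],
    [-0.632, 0, 0],
    [-0.632, 0, 0],
    [-0.632, 0, 0],
  ],
  translation=[
    [3, -1, 0],
    [6, -2.5, 0],
    [9, -4, 0],
    [12, -5.2, 0],
    [15, -6.5, 0],
    [17.6, -7.6, 0],
    [17.6, -7.6, 1],
    [17.6, -7.6, 2.5],
    [17.6, -7.6, 4],
    [17.6, -7.6, 5.5],
    [17.6, -7.6, 7],
    [17.6, -7.6, 8.5],
    [17.6, -7.6, 9.2],
    [17.6, -7.6, 9.2],
    [17.6, -7.6, 9.2],
  ],
  claw=[-0.5, -0.5, -0.5, -0.5, -0.5, -0.5, -0.5, -0.5, -0.5, -0.5, -0.5, -0.5, -0.5, -0.5, -0.5],
)

```text
time: 5.5
position: [0.4925, -0.0792, 0.2573]
tool_rot: [[-0.274, 0.777, 0.567], [0.962, 0.22, 0.163], [0.002, 0.589, -0.808]]
force: [-0.3, -0.4, 0.1]
gripper_width: 0.0232
gripper_force: 0.0
```

Run:
```python
from h import *
here(); print(observe()['gripper_width'],np.round(observe()['joint_positions'],2)); pol(68,-36)
snap('scene','scene2')
im=cv2.imread('pics/scene2.png')[30:300,60:420];cv2.imwrite('pics/c3.png',cv2.resize(im,(720,540),interpolation=cv2.INTER_CUBIC))
```

```text
t 5.5 stand mm [-87.9  10.  257.3] tilt [-0.63   0.001  0.002] F [-0.4 -0.3  0.1]
0.023207685022590754 [-0.61 -0.44  1.85  0.49  1.33 -0.91]
rot [ 0.002 -0.001 -0.002] tr [-0.   -0.09  8.26]
```

View pics/c3.png

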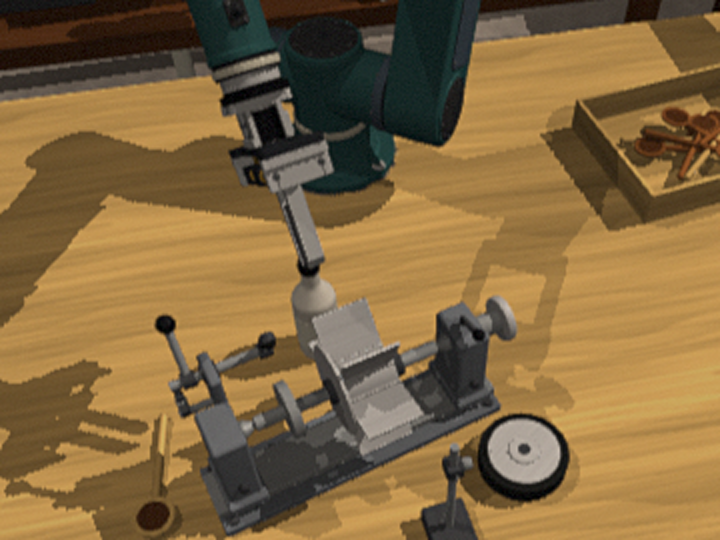

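>>> step_arm(
  rot=[
    [0, 0, 0],
    [0, 0, 0],
    [0, 0, 0],
    [0, 0, 0],
    [0, 0, 0],
    [0, 0, 0],
  ],
  translation=[
    [0, 0, 2],
    [0, 0, 4],
    [0, 0, 5.5],
    [0, 0, 7],
    [0, 0, 8.2],
    [0, 0, 8.2],
  ],
  claw=[-0.5, -0.5, -0.5, -0.5, -0.5, -0.5],
)

```text
time: 6.15
position: [0.5398, -0.0651, 0.1909]
tool_rot: [[-0.276, 0.777, 0.566], [0.961, 0.222, 0.164], [0.002, 0.589, -0.808]]
force: [-0.3, -0.1, -0.2]
gripper_width: 0.0235
gripper_force: 0.0
```

Run:
```python
from h import *
here(); snap('top','top3'); snap('scene','scene3'); blades('top3','scene3')
im=np.hstack([cv2.imread('pics/scene3.png')[90:290,130:390],cv2.imread('pics/top3.png')[130:330,190:450]])
cv2.imwrite('pics/c4.png',cv2.resize(im,(800,308),interpolation=cv2.INTER_CUBIC))
```

```text
t 6.15 stand mm [-38.5  10.5 190.9] tilt [-0.63   0.002 -0.001] F [-0.3 -0.1 -0.2]
top3 blade mod60 20.5 cost mm 0.9 n 654 clip pts 22 [-96.8 -94.9  20.2]
scene3 blade mod60 20.0 cost mm 1.55 n 675 clip pts 6 [-38.4  20.3  20.6]
```

View pics/c4.png

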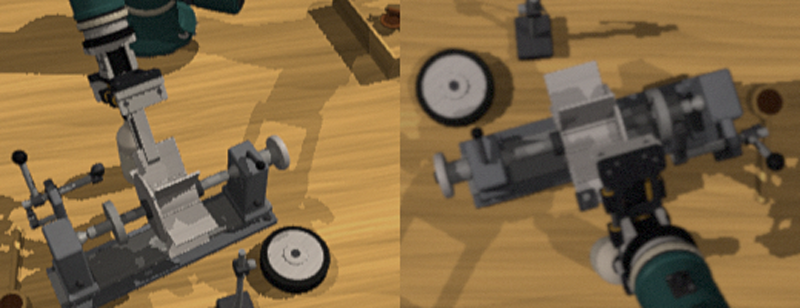

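The fingers straddle the blade without contact. Now the first arc stroke, in two parts.

>>> step_arm(
  rot=[
    [0.035, 0, 0],
    [0.07, 0, 0],
    [0.105, 0, 0],
    [0.14, 0, 0],
    [0.175, 0, 0],
    [0.21, 0, 0],
    [0.245, 0, 0],
    [0.28, 0, 0],
    [0.315, 0, 0],
    [0.35, 0, 0],
    [0.385, 0, 0],
    [0.42, 0, 0],
    [0.455, 0, 0],
    [0.49, 0, 0],
    [0.525, 0, 0],
    [0.545, 0, 0],
    [0.545, 0, 0],
  ],
  translation=[
    [0, 0.24, 0],
    [0, 0.48, 0.02],
    [0, 0.71, 0.04],
    [0, 0.95, 0.07],
    [0, 1.18, 0.1],
    [0, 1.42, 0.15],
    [0, 1.65, 0.2],
    [0, 1.88, 0.26],
    [0, 2.11, 0.33],
    [0, 2.33, 0.41],
    [0, 2.55, 0.49],
    [0, 2.77, 0.59],
    [0, 2.99, 0.69],
    [0, 3.2, 0.8],
    [0, 3.41, 0.92],
    [0, 3.53, 0.99],
    [0, 3.53, 0.99],
  ],
  claw=[-0.5, -0.5, -0.5, -0.5, -0.5, -0.5, -0.5, -0.5, -0.5, -0.5, -0.5, -0.5, -0.5, -0.5, -0.5, -0.5, -0.5],
)

```text
time: 7.95
position: [0.5734, -0.0566, 0.2058]
tool_rot: [[-0.275, 0.958, 0.085], [0.962, 0.274, 0.024], [-0.001, 0.088, -0.996]]
force: [0.5, -0.6, 0.7]
gripper_width: 0.0232
gripper_force: 0.0
```

Run:
```python
from h import *
here(); snap('top','top4'); snap('scene','scene4'); blades('top4','scene4'); pol(68,26.5)
```

```text
t 7.95 stand mm [ -3.9   9.5 205.8] tilt [-0.088 -0.001  0.   ] F [ 0.3 -0.7  0.7]
top4 blade mod60 -9.75 cost mm 0.97 n 98 clip pts 23 [-71.4 -66.6  49.3]
scene4 blade mod60 -9.75 cost mm 1.14 n 612 clip pts 2 [49.2 49.4 49.6]
rot [ 0.55   0.    -0.001] tr [0.04 3.4  1.28]
```

>>> step_arm(
  rot=[
    [0.035, 0, 0],
    [0.07, 0, 0],
    [0.105, 0, 0],
    [0.14, 0, 0],
    [0.175, 0, 0],
    [0.21, 0, 0],
    [0.245, 0, 0],
    [0.28, 0, 0],
    [0.315, 0, 0],
    [0.35, 0, 0],
    [0.385, 0, 0],
    [0.42, 0, 0],
    [0.455, 0, 0],
    [0.49, 0, 0],
    [0.525, 0, 0],
    [0.545, 0, 0],
    [0.545, 0, 0],
  ],
  translation=[
    [0, 0.24, 0],
    [0, 0.48, 0.02],
    [0, 0.71, 0.04],
    [0, 0.95, 0.07],
    [0, 1.18, 0.1],
    [0, 1.42, 0.15],
    [0, 1.65, 0.2],
    [0, 1.88, 0.26],
    [0, 2.11, 0.33],
    [0, 2.33, 0.41],
    [0, 2.55, 0.49],
    [0, 2.77, 0.59],
    [0, 2.99, 0.69],
    [0, 3.2, 0.8],
    [0, 3.41, 0.92],
    [0, 3.53, 0.99],
    [0, 3.53, 0.99],
  ],
  claw=[-0.5, -0.5, -0.5, -0.5, -0.5, -0.5, -0.5, -0.5, -0.5, -0.5, -0.5, -0.5, -0.5, -0.5, -0.5, -0.5, -0.5],
)

```text
time: 9.75
position: [0.6073, -0.0466, 0.1974]
tool_rot: [[-0.275, 0.862, -0.426], [0.962, 0.246, -0.121], [0.001, -0.443, -0.896]]
force: [0.5, 0.7, 0.5]
gripper_width: 0.0234
gripper_force: 0.0
```

Run:
```python
from h import *
here(); snap('top','top5'); snap('scene','scene5'); blades('top5','scene5')
```

```text
t 9.75 stand mm [ 31.4   9.7 197.4] tilt [0.459 0.001 0.   ] F [0.7 0.5 0.5]
top5 blade mod60 20.25 cost mm 0.88 n 291 clip pts 0 
scene5 blade mod60 20.25 cost mm 1.07 n 439 clip pts 0
```

>>> step_arm(
  rot=[
    [0, 0, 0],
    [0, 0, 0],
    [0, 0, 0],
    [0, 0, 0],
    [0, 0, 0],
    [0, 0, 0],
    [0, 0, 0],
    [0, 0, 0],
  ],
  translation=[
    [0, -0.4, 0],
    [0, -0.4, -1],
    [0, -0.4, -2.5],
    [0, -0.4, -4.5],
    [0, -0.4, -7],
    [0, -0.4, -9.5],
    [0, -0.4, -10],
    [0, -0.4, -10],
  ],
  claw=[-0.5, -0.5, -0.5, -0.5, -0.5, -0.5, -0.5, -0.5],
)

```text
time: 10.65
position: [0.6465, -0.0356, 0.2908]
tool_rot: [[-0.274, 0.864, -0.423], [0.962, 0.246, -0.122], [-0.001, -0.44, -0.898]]
force: [-1.0, -0.6, 0.6]
gripper_width: 0.0233
gripper_force: 0.0
```

Run:
```python
from h import *
here(); 
for r,a in((175,10),(175,-5),(165,-20),(150,-36)): pol(r,a,9)
snap('top','top6'); snap('scene','scene6'); blades('top6','scene6')
```

```text
t 10.65 stand mm [ 72.2   9.5 290.8] tilt [ 0.455 -0.001  0.001] F [-1.1 -0.3  0.6]
rot [-0.281  0.001 -0.001] tr [-0.05 -4.48  0.35]
rot [-0.543  0.001 -0.001] tr [-0.06 -8.67  2.18]
rot [-0.804  0.001 -0.001] tr [ -0.06 -11.52   5.72]
rot [-1.084e+00  1.000e-03 -0.000e+00] tr [ -0.06 -12.89  10.14]
top6 blade mod60 20.25 cost mm 0.87 n 332 clip pts 0 
scene6 blade mod60 20.25 cost mm 1.0 n 712 clip pts 0
```

>>> step_arm(
  rot=[
    [-0.1, 0, 0],
    [-0.19, 0, 0],
    [-0.28, 0, 0],
    [-0.37, 0, 0],
    [-0.46, 0, 0],
    [-0.54, 0, 0],
    [-0.63, 0, 0],
    [-0.72, 0, 0],
    [-0.8, 0, 0],
    [-0.9, 0, 0],
    [-1, 0, 0],
    [-1.08, 0, 0],
    [-1.08, 0, 0],
    [-1.08, 0, 0],
  ],
  translation=[
    [0, -1.5, 0.1],
    [0, -3, 0.2],
    [0, -4.5, 0.35],
    [0, -5.9, 0.9],
    [0, -7.3, 1.5],
    [0, -8.7, 2.2],
    [0, -9.7, 3.3],
    [0, -10.7, 4.5],
    [0, -11.5, 5.7],
    [0, -12, 7.2],
    [0, -12.5, 8.7],
    [0, -12.9, 10.1],
    [0, -12.9, 10.1],
    [0, -12.9, 10.1],
  ],
  claw=[-0.5, -0.5, -0.5, -0.5, -0.5, -0.5, -0.5, -0.5, -0.5, -0.5, -0.5, -0.5, -0.5, -0.5],
)

```text
time: 12.15
position: [0.4912, -0.0796, 0.2553]
tool_rot: [[-0.272, 0.783, 0.559], [0.962, 0.221, 0.159], [0.001, 0.582, -0.813]]
force: [0.3, 0.0, 0.9]
gripper_width: 0.023
gripper_force: 0.0
```

Run:
```python
from h import *
here(); pol(68,-36,9)
snap('top','top7'); snap('scene','scene7'); blades('top7','scene7')
im=np.hstack([cv2.imread('pics/scene7.png')[90:290,130:390],cv2.imread('pics/top7.png')[130:330,190:450]])
cv2.imwrite('pics/c5.png',cv2.resize(im,(800,308),interpolation=cv2.INTER_CUBIC))
```

```text
t 12.15 stand mm [-89.2   9.9 255.3] tilt [-0.621  0.     0.003] F [ 0.3 -0.1  0.9]
rot [-0.008  0.001 -0.003] tr [-0.09  0.21  8.18]
top7 blade mod60 20.75 cost mm 0.91 n 1146 clip pts 69 [-42.2 -39.  -35.3]
scene7 blade mod60 20.25 cost mm 0.99 n 718 clip pts 29 [-38.9 -36.   19.8]
```

View pics/c5.png

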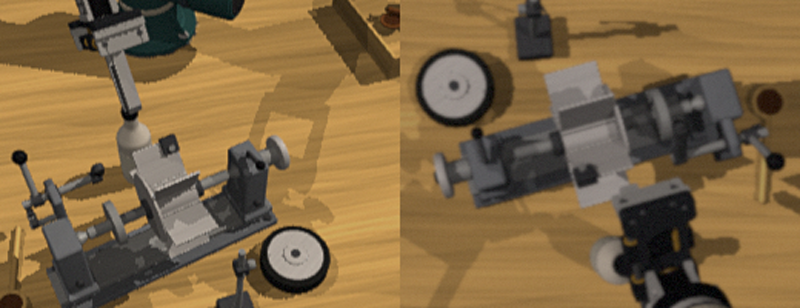

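>>> step_arm(
  rot=[
    [0, 0, 0],
    [0, 0, 0],
    [0, 0, 0],
    [0, 0, 0],
    [0, 0, 0],
    [0, 0, 0],
  ],
  translation=[
    [0, 0.2, 2],
    [0, 0.2, 4],
    [0, 0.2, 5.5],
    [0, 0.2, 7],
    [0, 0.2, 8.2],
    [0, 0.2, 8.2],
  ],
  claw=[-0.5, -0.5, -0.5, -0.5, -0.5, -0.5],
)

```text
time: 12.85
position: [0.5404, -0.065, 0.19]
tool_rot: [[-0.277, 0.782, 0.558], [0.961, 0.225, 0.162], [0.001, 0.581, -0.814]]
force: [-0.1, -0.6, -1.0]
gripper_width: 0.0236
gripper_force: 0.0
```

>>> step_arm(
  rot=[
    [0.035, 0, 0],
    [0.07, 0, 0],
    [0.105, 0, 0],
    [0.14, 0, 0],
    [0.175, 0, 0],
    [0.21, 0, 0],
    [0.245, 0, 0],
    [0.28, 0, 0],
    [0.315, 0, 0],
    [0.35, 0, 0],
    [0.385, 0, 0],
    [0.42, 0, 0],
    [0.455, 0, 0],
    [0.49, 0, 0],
    [0.525, 0, 0],
    [0.545, 0, 0],
    [0.545, 0, 0],
  ],
  translation=[
    [0, 0.24, 0],
    [0, 0.48, 0.02],
    [0, 0.71, 0.04],
    [0, 0.95, 0.07],
    [0, 1.18, 0.1],
    [0, 1.42, 0.15],
    [0, 1.65, 0.2],
    [0, 1.88, 0.26],
    [0, 2.11, 0.33],
    [0, 2.33, 0.41],
    [0, 2.55, 0.49],
    [0, 2.77, 0.59],
    [0, 2.99, 0.69],
    [0, 3.2, 0.8],
    [0, 3.41, 0.92],
    [0, 3.53, 0.99],
    [0, 3.53, 0.99],
  ],
  claw=[-0.5, -0.5, -0.5, -0.5, -0.5, -0.5, -0.5, -0.5, -0.5, -0.5, -0.5, -0.5, -0.5, -0.5, -0.5, -0.5, -0.5],
)

```text
time: 14.55
position: [0.5738, -0.0563, 0.2039]
tool_rot: [[-0.275, 0.958, 0.075], [0.961, 0.274, 0.021], [-0.0, 0.078, -0.997]]
force: [0.5, -0.3, -0.1]
gripper_width: 0.0236
gripper_force: 0.0
```

Run:
```python
from h import *
here(); snap('top','top8'); snap('scene','scene8'); blades('top8','scene8')
```

```text
t 14.55 stand mm [ -3.4   9.7 203.9] tilt [-0.078 -0.    -0.   ] F [ 0.4 -0.5 -0.1]
top8 blade mod60 -9.5 cost mm 0.95 n 93 clip pts 1 [-4.6 -4.6 -4.6]
scene8 blade mod60 -9.25 cost mm 1.22 n 621 clip pts 4 [49.  49.6 50.3]
```

>>> step_arm(
  rot=[
    [0.03, 0, 0],
    [0.06, 0, 0],
    [0.09, 0, 0],
    [0.11, 0, 0],
    [0.13, 0, 0],
    [0.145, 0, 0],
    [0.155, 0, 0],
    [0.162, 0, 0],
    [0.162, 0, 0],
    [0.162, 0, 0],
  ],
  translation=[
    [0, 0.21, 0],
    [0, 0.42, 0.01],
    [0, 0.62, 0.03],
    [0, 0.76, 0.04],
    [0, 0.9, 0.06],
    [0, 1, 0.07],
    [0, 1.07, 0.08],
    [0, 1.12, 0.09],
    [0, 1.12, 0.09],
    [0, 1.12, 0.09],
  ],
  claw=[-0.5, -0.5, -0.5, -0.5, -0.5, -0.5, -0.5, -0.5, -0.5, -0.5],
)

```text
time: 15.65
position: [0.5835, -0.0534, 0.2032]
tool_rot: [[-0.274, 0.958, -0.082], [0.962, 0.273, -0.023], [-0.0, -0.085, -0.996]]
force: [-0.4, -0.5, -0.6]
gripper_width: 0.0232
gripper_force: 0.0
```

Run:
```python
from h import *
here()
for i in(9,10):
    snap('top',f'top{i}'); snap('scene',f'scene{i}'); blades(f'top{i}',f'scene{i}')
```

```text
t 15.65 stand mm [  6.7   9.8 203.2] tilt [0.085 0.    0.   ] F [-0.5 -0.3 -0.6]
top9 blade mod60 0.5 cost mm 1.04 n 95 clip pts 89 [-4.5 -1.   2.5]
scene9 blade mod60 -1.25 cost mm 0.99 n 659 clip pts 3 [58.1 58.7 59.2]
top10 blade mod60 0.5 cost mm 0.96 n 91 clip pts 86 [-4.3 -0.7  2.7]
scene10 blade mod60 -1.25 cost mm 1.02 n 664 clip pts 2 [58.5 58.7 58.9]
```

>>> step_arm(
  rot=[
    [0, 0, 0],
    [0, 0, 0],
    [0, 0, 0],
    [0, 0, 0],
    [0, 0, 0],
    [0, 0, 0],
    [0, 0, 0],
    [0, 0, 0],
  ],
  translation=[
    [0, -0.4, 0],
    [0, -0.4, -1],
    [0, -0.4, -3],
    [0, -0.4, -6],
    [0, -0.4, -9],
    [0, -0.4, -12],
    [0, -0.4, -14],
    [0, -0.4, -14],
  ],
  claw=[-0.5, -0.5, -0.5, -0.5, -0.5, -0.5, -0.5, -0.5],
)

```text
time: 16.65
position: [0.592, -0.0513, 0.3479]
tool_rot: [[-0.275, 0.959, -0.073], [0.962, 0.273, -0.025], [-0.004, -0.077, -0.997]]
force: [0.8, -0.5, 0.6]
gripper_width: 0.0236
gripper_force: 0.0
```

Run:
```python
from h import *
here(); goal([0,-40,350],0); goal([-135,-166,350],0)
for i in(11,12):
    snap('top',f'top{i}'); snap('scene',f'scene{i}'); blades(f'top{i}',f'scene{i}')
q=st(world('scene',np.load('pics/scene12.npy')).reshape(-1,3))*1000
m=(q[:,1]>-10)&(q[:,1]<25)&(abs(q[:,0])<16)&(q[:,2]>180)&(q[:,2]<228)
p=np.polyfit(q[m,2],q[m,0],1);print('upright face: n',m.sum(),'slope deg',np.degrees(np.arctan(p[0])),'x at z225',np.polyval(p,225))
```

```text
t 16.65 stand mm [ 15.5   9.4 347.9] tilt [ 0.077 -0.004  0.001] F [ 0.6 -0.7  0.6]
rot [-0.077  0.004 -0.001] tr [-4.94 -1.55 -0.07]
rot [-0.077  0.004 -0.001] tr [-17.55 -15.01   1.02]
top11 blade mod60 -0.75 cost mm 0.97 n 387 clip pts 83 [-4.2 -0.8  2.5]
scene11 blade mod60 -1.0 cost mm 0.92 n 842 clip pts 50 [-4.1  0.2  3.1]
top12 blade mod60 -0.75 cost mm 0.97 n 362 clip pts 84 [-4.2 -0.8  2.6]
scene12 blade mod60 -1.0 cost mm 1.02 n 837 clip pts 51 [-3.6  0.6  3.5]
upright face: n 201 slope deg -2.0346445488098506 x at z225 -0.5387581401443784
```

>>> step_arm(
  rot=[
    [-0.02, 0, 0],
    [-0.04, 0, 0],
    [-0.077, 0, 0],
    [-0.077, 0, 0],
    [-0.077, 0, 0],
    [-0.077, 0, 0],
    [-0.077, 0, 0],
    [-0.077, 0, 0],
    [-0.077, 0, 0],
  ],
  translation=[
    [-3, -2.5, 0.1],
    [-6, -5, 0.3],
    [-9, -7.7, 0.5],
    [-12, -10.3, 0.7],
    [-15, -12.8, 0.9],
    [-17.5, -15, 1],
    [-17.5, -15, 1],
    [-17.5, -15, 1],
    [-17.5, -15, 1],
  ],
  claw=[-1, -1, -1, -1, -1, -1, -1, -1, -1],
)

```text
time: 17.75
position: [0.4947, -0.2598, 0.3451]
tool_rot: [[-0.275, 0.961, -0.009], [0.961, 0.275, -0.001], [0.001, -0.009, -1.0]]
force: [-0.6, 0.2, 1.0]
gripper_width: 0.0004
gripper_force: 0.0
```

Run:
```python
from h import *
here(); print(observe()['gripper_width']); goal([-135,-166,230],0)
```

```text
t 17.75 stand mm [-135.4 -164.3  345.1] tilt [ 0.009  0.001 -0.001] F [-0.5  0.4  1. ]
0.00035053959708103427
rot [-0.009 -0.001  0.001] tr [-0.19  0.14 11.51]
```

>>> step_arm(
  rot=[
    [0, 0, 0],
    [0, 0, 0],
    [0, 0, 0],
    [0, 0, 0],
    [0, 0, 0],
    [0, 0, 0],
    [0, 0, 0],
    [0, 0, 0],
    [0, 0, 0],
    [0, 0, 0],
    [0, 0, 0],
    [0, 0, 0],
    [0, 0, 0],
    [0, 0, 0],
    [0, 0, 0],
    [0, 0, 0],
    [0, 0, 0],
    [0, 0, 0],
  ],
  translation=[
    [-0.2, 0, 4],
    [-0.2, 0, 8],
    [-0.2, 0, 11.5],
    [-0.2, 0, 11.5],
    [-0.2, 0.8, 11.5],
    [-0.2, 1.5, 11.5],
    [-0.2, 2, 11.5],
    [-0.2, 2.5, 11.5],
    [-0.2, 3, 11.5],
    [-0.2, 3.5, 11.5],
    [-0.2, 4, 11.5],
    [-0.2, 4.5, 11.5],
    [-0.2, 5, 11.5],
    [-0.2, 5.5, 11.5],
    [-0.2, 6, 11.5],
    [-0.2, 6.5, 11.5],
    [-0.2, 6.8, 11.5],
    [-0.2, 6.8, 11.5],
  ],
  claw=[-1, -1, -1, -1, -1, -1, -1, -1, -1, -1, -1, -1, -1, -1, -1, -1, -1, -1],
)

```text
time: 19.55
position: [0.56, -0.244, 0.2297]
tool_rot: [[-0.275, 0.961, -0.008], [0.961, 0.275, -0.002], [0.001, -0.009, -1.0]]
force: [0.0, -0.2, -0.3]
gripper_width: 0.0004
gripper_force: 0.0
```

>>> step_arm(
  rot=[
    [0, 0, 0],
    [0, 0, 0],
    [0, 0, 0],
    [0, 0, 0],
    [0, 0, 0],
    [0, 0, 0],
  ],
  translation=[
    [0, -2, 0],
    [0, -4, 0],
    [0, -6, -3],
    [0, -8, -7],
    [-3, -10, -12],
    [-3, -10, -12],
  ],
  claw=[-1, -1, -1, -1, -1, -1],
)

```text
time: 20.15
position: [0.4722, -0.3027, 0.3571]
tool_rot: [[-0.272, 0.962, -0.0], [0.962, 0.272, -0.009], [-0.009, -0.003, -1.0]]
force: [-0.3, 0.6, -0.1]
gripper_width: 0.0008
gripper_force: 0.0
```

Run:
```python
from h import *
here()
for i in(13,14):
    snap('top',f'top{i}'); snap('scene',f'scene{i}'); blades(f'top{i}',f'scene{i}')
for n in('scene','top'):
    q=st(world(n,np.load(f'pics/{n}14.npy')).reshape(-1,3))
    for c in ([-26,-166,242],[-97,-166,241]):
        m=np.linalg.norm(q*1000-c,axis=1)<14; print(n,c,m.sum())
    for c in ((-169,26,173),(168,45,185)): print((np.linalg.norm(q*1000-c,axis=1)<10).sum())
im=np.hstack([cv2.imread('pics/scene14.png')[130:330,110:370],cv2.imread('pics/top14.png')[130:330,190:450]])
cv2.imwrite('pics/c6.png',cv2.resize(im,(800,308),interpolation=cv2.INTER_CUBIC))
```

```text
t 20.15 stand mm [-168.9 -199.3  357.1] tilt [ 0.003 -0.009  0.003] F [-0.1  0.6 -0.1]
top13 blade mod60 -1.0 cost mm 0.99 n 821 clip pts 89 [-4.5 -1.   2.4]
scene13 blade mod60 -1.25 cost mm 1.0 n 852 clip pts 55 [-3.4  0.5  3.5]
top14 blade mod60 -1.0 cost mm 0.94 n 824 clip pts 88 [-4.5 -0.9  2.3]
scene14 blade mod60 -1.0 cost mm 0.99 n 835 clip pts 54 [-4.   0.3  3.7]
scene [-26, -166, 242] 82
scene [-97, -166, 241] 0
34
35
top [-26, -166, 242] 120
top [-97, -166, 241] 0
90
41
```

View pics/c6.png

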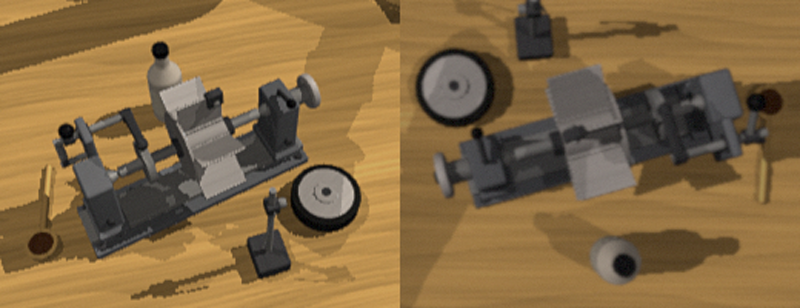

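The finger is down on the disc, the clip blade is within about 1° of upright, the other objects have not moved, and the arm is clear.

```bash
python3 -c "
from station import *
print(sign_off())"
```

```text
the job is handed in; nothing more can be done
None
```

The job is handed in: the brake finger was flipped up, the impeller turned until the clipped blade stood within about 1° of straight up, and the finger flipped back down to hold it, with no sign in the last pictures that any other object had moved.

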